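Slide the dye bottle and the tub up to the stops of a divided caddy

ROBOT

A 7-joint arm with a two-finger parallel gripper is mounted at the origin on the work surface. World frame = base frame: x ahead of the robot, y to its left, z up, the work surface at z = 0. Lengths are in m, angles in rad, forces in N, time in s.
With the tool pointing down it reaches from about 0.4 to 0.875 m from the base axis. Payload 6.5 kg.
Tool frame: the origin (TCP) lies at the centre of the arm's flange, where the gripper is bolted on; the fingertips stand 166 mm ahead of it and the grasp point (between the pads) lies 147 mm ahead of it (bot.hold_point_z is the distance from the TCP to the grasp point, in m); z points along the fingers, x is the direction in which the jaws open and shut, and the axes are right-handed (so a half turn about z gives the same grasp; the last joint's range is limited). The gripper opens to 88 mm and grips with 3 to 60 N. Pads are 18 mm wide; open, the fingers measure 123 mm over their backs; the gripper's body (75 mm by 187 mm) begins 45 mm behind the grasp point.
Start: joints at [1.181, 0.536, -0.004, 1.538, 0.003, 1.067, -0.071], TCP at [0.207, -0.616, 0.405] pointing down, gripper open.
Joint ranges: [-2.7, 2.7], [-0.37, 2.16], [-1.27, 1.26], [0.24, 2.4], [-1.31, 4.45], [0.19, 1.91], [-2.76, 2.76]. Speed limits (rad/s): [2.39, 2.39, 3.14, 3.14, 3.14, 3.14, 3.14].

INTERFACE

Orientations are given as a unit quaternion [w, x, y, z].
In Python, from cell import observe, optics, bot gives the robot as it stands. The module is installed in compiled form; this text tells all that it offers.
- The arm moves only by the tool play_rows, never from a script. Its argument "commands" is a list of rows, each an object of numbers: "fingers": the gripper's target within -1 to 1 (shut at 1, half-way at 0, fully open at -1); "tx", "ty", "tz": the shift along the tool's x, y, z in mm; "roll": the turn about the tool's z in rad. In form: [{"fingers": .., "tx": .., "ty": .., "tz": .., "roll": ..}, ...]. A call has 1 to 20 rows; each row is the pose to reach, as a shift and turn from the pose commanded when the call began, along the tool's axes at that moment; what a row does not reach only later rows make up. A row lasts 1/8 s, in which the tool goes at most 62.5 mm and 10.7 degrees, less where a joint would pass 70% of its speed; a pose out of reach is approached as far as the arm can. A call with a gripper value outside its range is refused whole. The fingers move at their own pace and stop on an object; "grip_force" is the grip in N (left out, the last holds). Time passes only in rows, so rows that repeat a pose let the fingers close. It gives the time, the measured TCP pose, the force and the opening at its end, in the units of the state.
- observe(): the state, without advancing time (a new reading comes with each control period).
- optics.snapshot(name): name is "scene" or "top" or "wrist"; returns a dict with "image" (384x512x3 uint8, blue, green, red), "fx", "fy", "cx", "cy" (pixels), "R" (3x3) and "t" (3): a world point X has camera coordinates R X + t; the wrist camera has in their place "mount" (4x4, takes a point from camera to tool coordinates, whose origin is the TCP and whose axes are the tool frame's). Camera axes: x right, y down, z forward; pixel columns grow to the right and rows downward; lengths in m; the calibration is good to about 2 mm. A picture is of the moment at which its call begins: read the wrist's pose just before it. There is no depth.
- bot.close_job(): hands the job in, once; it reports no verdict.
Trained networks look in a picture, given as the dict that the camera call returned (one of the last four; its "shot" number tells which), for a name from the list of things; names that differ only in an ending like _2 or _b are one class to them, and where a whole thing is asked for, a point or a joint stands for the part that bears it (a point fixed in the world has none). Each returns a list of dicts, best first, with "p" (0 to 1); they miss things now and then, are a little off and sometimes report something else, mostly with a low value. They report only what shows in the picture. A call takes as long as a camera call.
- optics.spot_in(query, picture): "at" ([x, y, z] in m, in world coordinates, good to about 4 mm: the middle of the surface that is visible of it).
- optics.regions_of(query, picture): "region" (384x512 bool, what is visible of it).
- optics.tip_of(query, picture): "at" ([x, y, z] in m, in world coordinates, good to about 4 mm: a listed point, or the origin of a listed thing).
The state is a dict: "time": time; "q": joint angles; "joint_velocities": joint speeds; "joint_efforts": joint torques, N m; "ee_pos": TCP position; "tcp_rot": TCP orientation; "wrist_force": force on the tool from outside, world axes, zero at the start; "ft_torque": the same for the moment, N m; "opening": finger opening in m.
Only numpy, scipy, OpenCV 4.12 (cv2) and the standard library are available. Lean on these libraries where they do the work, as an engineer would, in place of code of your own. Each camera call takes 0.05 s, during which the arm holds its last target. There are 200 camera calls.

TASK

Put the amber dye bottle and the white tub away in the two empty bays of the wooden caddy, one to a bay: each must stand upright in its bay, touching the wooden stop block in it, with the stop still where it was set (the stops sit at different depths and are only held by friction, so feel for the touch and do not shove them back). The lids are loose, so slide the bottle and tub along the mat and never lift or tip them, and leave the jar already in the caddy, the mallet and the bowl alone.

Things in the scene. Friction and masses are not known exactly. Their poses are not given: they have to be found in the camera images.
- caddy: dark wooden bottle caddy, fixed, with no floor (contents stand on the mat); origin on the mat, middle of its open front; x points in, z up. Three bays, 74 mm wide, 165 mm deep, open at front and top, between boards 8 mm thick, 45 mm high; 254 mm wide overall. Each bay holds a light wooden stop block whose pose is not reported
- bar (a point): middle of the caddy's round carrying bar, 20 mm diameter, which crosses over all bays 78 mm behind the front, axis 138 mm above the mat; it stands on a post 30 mm deep, 12 mm thick, 155 mm tall outside each end wall; y runs along the bar
- bay0 (a point): point on the mat in the middle of the open front (mouth) of the caddy's +y end bay; its x axis points into the bay, along the bay's centre line. The bay's stop (54 wide, 57 tall, 12 mm thick) has its front face somewhere 62 to 105 mm behind this point, different in each bay; it slides back if pushed with more than about 14 N
- bay1 (a point): point on the mat in the middle of the open front (mouth) of the caddy's middle bay; its x axis points into the bay, along the bay's centre line. The bay's stop (54 wide, 57 tall, 12 mm thick) has its front face somewhere 62 to 105 mm behind this point, different in each bay; it slides back if pushed with more than about 14 N
- bay2 (a point): point on the mat in the middle of the open front (mouth) of the caddy's -y end bay; its x axis points into the bay, along the bay's centre line. The bay's stop (54 wide, 57 tall, 12 mm thick) has its front face somewhere 62 to 105 mm behind this point, different in each bay; it slides back if pushed with more than about 14 N
- bottle: amber round dye bottle, 52 mm diameter with straight sides up to 66 mm, then a shoulder and a white cap of 31 mm diameter, 95 mm tall overall, about 0.2 kg, standing on the mat in front of the caddy; origin at the centre of its underside, z up
- tub: white round tub with a broad dark band, 60 mm diameter, 62 mm tall, straight sides, about 0.2 kg, standing on the mat in front of the caddy; origin at the centre of its underside, z up
- jar: bystander: small glass jar with a steel lid, 48 mm diameter, 64 mm tall, standing just inside the mouth of one of the three bays (that bay is taken); origin at the centre of its underside
- mallet: bystander: wooden mallet, 240 mm long, lying on the table to the +y side; origin under its middle
- bowl: bystander: white ceramic bowl, 110 mm diameter, 45 mm tall, standing on the -y side; origin at the centre of its underside

How it is judged:
At the end, for the whole second after the job is handed in: The bottle and the tub each stand upright (within 0.1 rad), at rest on the mat, in a bay of their own, within about 5 mm of touching the front of that bay's stop block (((horizontal distance between bottle and stop0_c0 below 0.038 m and x of bottle in the frame of bay0 between 0.02 and 0.095 m) or (horizontal distance between bottle and stop1_c0 below 0.038 m and x of bottle in the frame of bay1 between 0.02 and 0.095 m) or (horizontal distance between bottle and stop2_c0 below 0.038 m and x of bottle in the frame of bay2 between 0.02 and 0.095 m)) and ((horizontal distance between tub and stop0_c0 below 0.042 m and x of tub in the frame of bay0 between 0.02 and 0.095 m) or (horizontal distance between tub and stop1_c0 below 0.042 m and x of tub in the frame of bay1 between 0.02 and 0.095 m) or (horizontal distance between tub and stop2_c0 below 0.042 m and x of tub in the frame of bay2 between 0.02 and 0.095 m)) and angle between each of bottle, tub's own z axis and vertical below 0.1 rad and height (world z) of each of bottle, tub below 0.006 m and linear speed of each of bottle, tub below 0.01 m/s).
It fails at once if a stop block is shoved more than 8 mm from its setting (distance of any of stop0_c0, stop1_c0, stop2_c0 from where it was at the start of the episode above 0.008 m).
It fails at once if the bottle or the tub is lifted more than 15 mm off the mat (height (world z) of any of bottle, tub above 0.015 m).
It fails at once if the bottle or the tub is tipped by more than 0.4 rad (angle between any of bottle, tub's own z axis and vertical above 0.4 rad).
It fails at once if the jar in the caddy is moved more than 12 mm (distance of jar from where it was at the start of the episode above 0.012 m).
It fails at once if the mallet or the bowl is moved more than 25 mm (distance of any of mallet, bowl from where it was at the start of the episode above 0.025 m).
It also fails if it takes over 64 s, if anything falls off the work surface, if the arm or the gripper's body presses on something with over 40 N, if the wrist force passes 120 N, or if a joint passes its speed limit or range.

## Working session

There is one attempt and no reset: what is moved stays moved. The work goes in short steps, Python scripts to look and compute and a tool call to move; the robot and the scene stay as the last step left them, time stands still between calls to the robot, and variables do not carry over. Pictures are saved under pics/ and viewed, about 8 in all and at most 12, crops included, and the job is handed in when it is done.

Besides the shell and the picture viewer there is one more tool, called after ">>>" in YAML: its name, and indented under it one key for each argument. play_rows: Moves the arm, as the interface text tells. Its arguments: {"type":"object","properties":{"commands":{"type":"array"},"grip_force":{"type":"number"}},"required":["commands"]}

```bash
mkdir -p pics
cat > h.py <<'E'
import numpy as np, cv2
from cell import observe, optics, bot
from scipy.spatial.transform import Rotation as Ro
def rot(s):
    q=s["tcp_rot"]; return Ro.from_quat([q[1],q[2],q[3],q[0]]).as_matrix()
def cam(p,s=None):
    if "mount" in p:
        M=np.array(p["mount"]); T=np.eye(4); T[:3,:3]=rot(s); T[:3,3]=s["ee_pos"]; C=np.linalg.inv(T@M); return C[:3,:3],C[:3,3]
    return np.array(p["R"]),np.array(p["t"])
def ray(p,u,v,z,s=None):
    R,t=cam(p,s); d=R.T@np.array([(u-p["cx"])/p["fx"],(v-p["cy"])/p["fy"],1]); c=-R.T@t
    return c+d*(z-c[2])/d[2]
def proj(p,X,s=None):
    R,t=cam(p,s); x=R@np.array(X)+t; return np.array([p["fx"]*x[0]/x[2]+p["cx"],p["fy"]*x[1]/x[2]+p["cy"]])
E
python3 - <<'E'
from h import *
s=observe(); print(s["time"],s["ee_pos"],s["tcp_rot"],s["wrist_force"],s["opening"]); print(rot(s).round(2))
ims=[]
for n in("scene","top"):
    p=optics.snapshot(n); cv2.imwrite(f"pics/{n}.png",p["image"]); print(n,(-np.array(p["R"]).T@np.array(p["t"])).round(3))
    for q in("caddy","bar","bay0","bay1","bay2","bottle","tub","jar","mallet","bowl"):
        try: r=optics.tip_of(q,p); print(q,[(np.round(a["at"],3).tolist(),round(a["p"],2)) for a in r[:2]])
        except Exception as e: print(q,e)
print(observe()["time"])
E
```

```text
0.0 [ 0.20673201 -0.6159043   0.40385675] [-4.46421206e-04  8.11872357e-01 -5.83834348e-01 -7.28893829e-04] [ 0.34188482 -0.2655615   0.93386207] 0.08818902061107209
[[ 0.32 -0.95 -0.  ]
 [-0.95 -0.32  0.  ]
 [-0.    0.   -1.  ]]
scene [1.114 0.368 1.01 ]
caddy [([0.611, -0.028, 0.004], 0.61)]
bar [([0.694, -0.024, 0.137], 0.63)]
bay0 [([0.611, 0.056, 0.002], 0.91), ([0.613, -0.11, 0.003], 0.85)]
bay1 [([0.611, 0.056, 0.002], 0.91), ([0.613, -0.11, 0.003], 0.85)]
bay2 [([0.611, 0.056, 0.002], 0.91), ([0.613, -0.11, 0.003], 0.85)]
bottle [([0.47, -0.093, 0.004], 0.68)]
tub [([0.476, 0.1, -0.002], 0.56)]
jar [([0.646, -0.103, -0.0], 0.68)]
mallet [([0.564, 0.414, 0.001], 0.85)]
bowl [([0.505, -0.372, 0.002], 0.96), ([0.47, -0.099, 0.001], 0.52)]
top [0.323 0.004 1.34 ]
caddy [([0.614, -0.028, 0.002], 0.96), ([0.611, 0.056, -0.004], 0.46)]
bar [([0.689, -0.026, 0.135], 0.83), ([0.502, -0.374, -0.003], 0.53)]
bay0 [([0.611, 0.054, -0.001], 0.77), ([0.608, -0.026, 0.0], 0.71)]
bay1 [([0.611, 0.054, -0.001], 0.77), ([0.608, -0.026, 0.0], 0.71)]
bay2 [([0.611, 0.054, -0.001], 0.77), ([0.608, -0.026, 0.0], 0.71)]
bottle [([0.473, -0.1, 0.0], 0.73), ([0.611, 0.053, -0.001], 0.35)]
tub [([0.478, 0.1, -0.0], 0.62)]
jar [([0.641, -0.104, -0.001], 0.67)]
mallet [([0.615, -0.027, 0.002], 0.67), ([0.568, 0.416, 0.003], 0.61)]
bowl [([0.502, -0.376, -0.001], 0.65)]
1.1
```

View pics/scene.png

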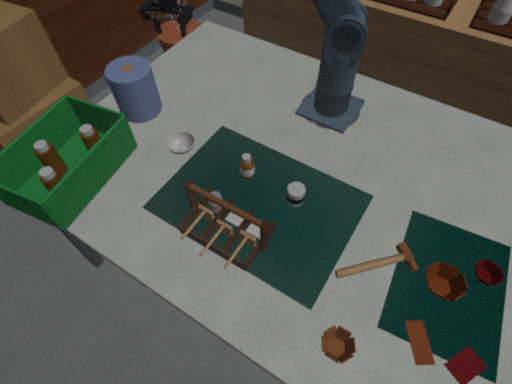

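View pics/top.png

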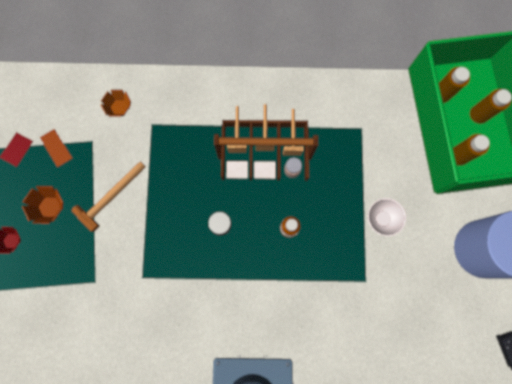

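The two views agree. The caddy faces the robot with its mouth at x≈0.61. The jar is in bay2 at (292,167) in the top view, and the tub (219,223) and bottle (290,226) stand in front. Bays 0 and 1 are empty, so I'm going closer to look.

>>> play_rows:
  commands:
    - {"tx": -122, "ty": -105, "roll": 0.08, "fingers": -1}
    - {"tx": -244, "ty": -210, "roll": 0.16, "fingers": -1}
    - {"tx": -366, "ty": -315, "roll": 0.25, "fingers": -1}
    - {"tx": -488, "ty": -420, "roll": 0.33, "fingers": -1}
    - {"tx": -488, "ty": -420, "roll": 0.33, "fingers": -1}
    - {"tx": -488, "ty": -420, "roll": 0.33, "fingers": -1}
    - {"tx": -488, "ty": -420, "roll": 0.33, "fingers": -1}
    - {"tx": -488, "ty": -420, "roll": 0.33, "fingers": -1}
    - {"tx": -488, "ty": -420, "roll": 0.33, "fingers": -1}
    - {"tx": -488, "ty": -420, "roll": 0.33, "fingers": -1}
    - {"tx": -488, "ty": -420, "roll": 0.33, "fingers": -1}
    - {"tx": -488, "ty": -420, "roll": 0.33, "fingers": -1}
    - {"tx": -488, "ty": -420, "roll": 0.33, "fingers": -1}

```text
invalid input
```

Run:
```python
from h import *
s=observe(); print(s["time"],s["ee_pos"],rot(s).round(3).tolist())
p=optics.snapshot("wrist"); print(np.round(p["mount"],3).tolist(),p["fx"])
cv2.imwrite("pics/w1.png",cv2.resize(p["image"],(800,600),interpolation=cv2.INTER_CUBIC))
np.save("w1.npy",{"p":p,"s":s},allow_pickle=True)
for q in("caddy","bar","bay0","bottle","tub","jar"):
    r=optics.tip_of(q,p); print(q,[(np.round(a["at"],3).tolist(),round(a["p"],2)) for a in r[:3]])
```

```text
1.1 [ 0.20679761 -0.61621464  0.40471616] [[0.318, -0.948, -0.0], [-0.948, -0.318, -0.0], [0.0, 0.0, -1.0]]
[[1.0, -0.001, -0.0, -0.0], [0.001, 0.965, 0.262, -0.068], [0.0, -0.262, 0.965, 0.02], [0.0, 0.0, 0.0, 1.0]] 327.9743950289371
caddy []
bar []
bay0 []
bottle []
tub []
jar []
```

View pics/w1.png

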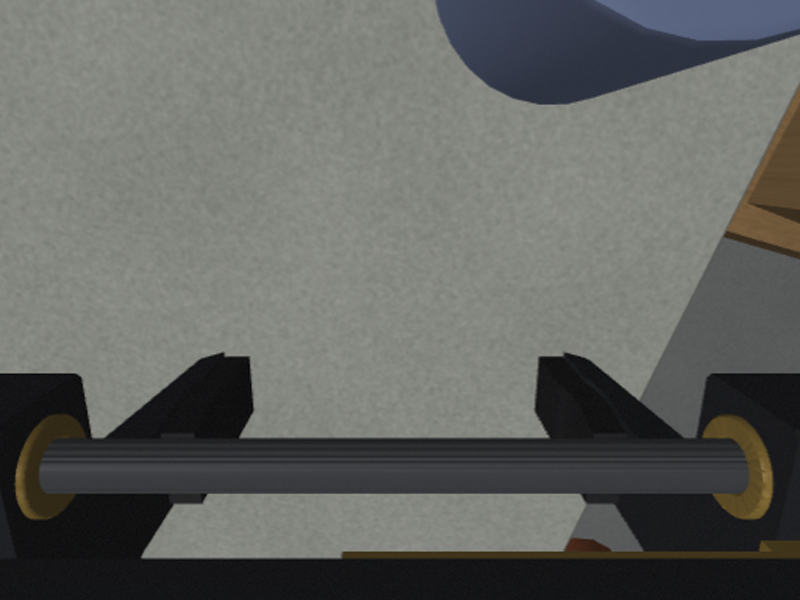

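>>> play_rows:
  commands:
    - {"tx": -122, "ty": -105, "tz": 0, "roll": 0.08, "fingers": -1}
    - {"tx": -244, "ty": -210, "tz": 0, "roll": 0.16, "fingers": -1}
    - {"tx": -366, "ty": -315, "tz": 0, "roll": 0.25, "fingers": -1}
    - {"tx": -488, "ty": -420, "tz": 0, "roll": 0.33, "fingers": -1}
    - {"tx": -488, "ty": -420, "tz": 0, "roll": 0.33, "fingers": -1}
    - {"tx": -488, "ty": -420, "tz": 0, "roll": 0.33, "fingers": -1}
    - {"tx": -488, "ty": -420, "tz": 0, "roll": 0.33, "fingers": -1}
    - {"tx": -488, "ty": -420, "tz": 0, "roll": 0.33, "fingers": -1}
    - {"tx": -488, "ty": -420, "tz": 0, "roll": 0.33, "fingers": -1}
    - {"tx": -488, "ty": -420, "tz": 0, "roll": 0.33, "fingers": -1}
    - {"tx": -488, "ty": -420, "tz": 0, "roll": 0.33, "fingers": -1}
    - {"tx": -488, "ty": -420, "tz": 0, "roll": 0.33, "fingers": -1}
    - {"tx": -488, "ty": -420, "tz": 0, "roll": 0.33, "fingers": -1}
    - {"tx": -488, "ty": -420, "tz": 0, "roll": 0.33, "fingers": -1}
  grip_force: 10

```text
time: 3.2
ee_pos: [0.4493, -0.0214, 0.4047]
tcp_rot: [-0.0, -0.704, 0.71, -0.0]
wrist_force: [0.2, -0.3, 0.1]
opening: 0.0879
```

Run:
```python
from h import *
s=observe(); print(s["time"],s["ee_pos"],rot(s).round(3).tolist(),s["q"])
p=optics.snapshot("wrist")
cv2.imwrite("pics/w2.png",cv2.resize(p["image"],(800,600),interpolation=cv2.INTER_CUBIC))
np.save("w2.npy",{"p":p,"s":s},allow_pickle=True)
for q in("caddy","bar","bay0","bottle","tub","jar"):
    r=optics.tip_of(q,p); print(q,[(np.round(a["at"],3).tolist(),round(a["p"],2)) for a in r[:3]])
```

```text
3.2 [ 0.44933656 -0.02136286  0.4046791 ] [[-0.009, -1.0, -0.0], [-1.0, 0.009, -0.001], [0.001, 0.0, -1.0]] [ 0.22504173  0.21272705 -0.31389878  2.0297364   0.08326764  0.91125021
 -1.7128692 ]
caddy []
bar [([0.475, 0.1, -0.0], 0.57)]
bay0 []
bottle [([0.469, -0.096, 0.002], 0.93)]
tub [([0.472, 0.098, -0.001], 0.91)]
jar []
```

View pics/w2.png

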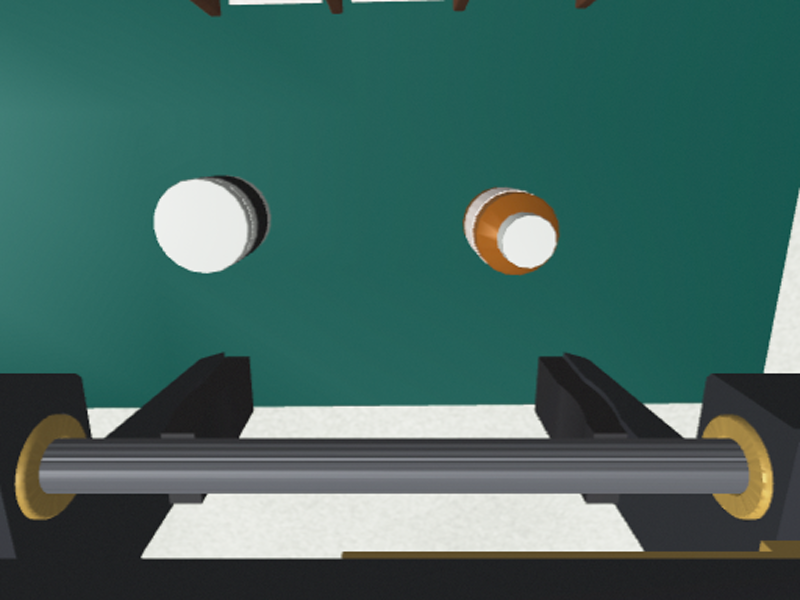

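The wrist view shows the tub (205,225) and bottle (515,235) clear of obstacles. The caddy front is just off the top edge. Next I'm enlarging the caddy in the fixed views to find the stops.

Run:
```python
from h import *
p=optics.snapshot("top"); q=optics.snapshot("scene"); np.save("ts.npy",{"p":p,"q":q},allow_pickle=True)
a=cv2.resize(p["image"][95:190,205:330],None,fx=6,fy=6,interpolation=cv2.INTER_CUBIC)[:, :750]
cv2.imwrite("pics/tc.png",a)
b=cv2.resize(q["image"][175:275,170:290],None,fx=6,fy=6,interpolation=cv2.INTER_CUBIC)
cv2.imwrite("pics/sc.png",b)
```

```text
(no output)
```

View pics/tc.png

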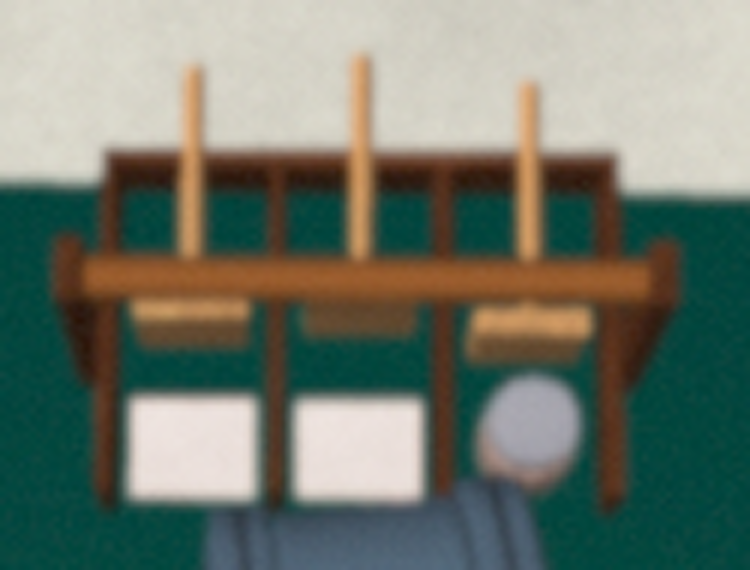

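View pics/sc.png

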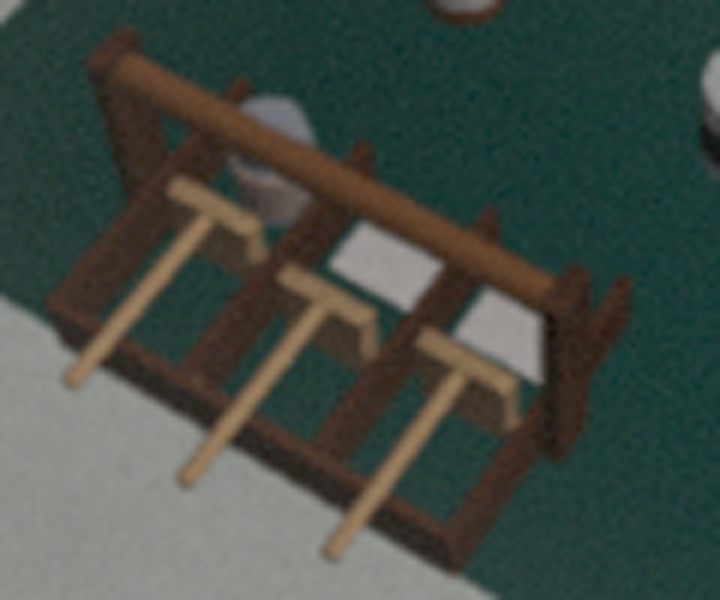

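Both crops are clear. In the top crop the stop's floor line is at about (192,346) in bay0 and (360,338) in bay1. The labels on the bay floors and the handle rods behind the stops are also visible. Now I'll convert these to positions.

Run:
```python
from h import *
d=np.load("ts.npy",allow_pickle=True).item(); p,q=d["p"],d["q"]
T=lambda u,v,z: ray(p,205+(u+.5)/6-.5,95+(v+.5)/6-.5,z).round(4)
S=lambda u,v,z: ray(q,170+(u+.5)/6-.5,175+(v+.5)/6-.5,z).round(4)
print("wall ends z0",[T(u,v,0)[:2] for u,v in((107,508),(612,510))])
print("back corners top",[T(u,v,.045)[:2] for u,v in((107,153),(612,153))])
print("back scene",[S(u,v,.045)[:2] for u,v in((452,555),(52,303))])
print("bar ends top",[T(u,v,.155)[:2] for u,v in((68,250),(665,255))])
print("stop0 floor",T(192,346,0),"topfront",T(192,320,.057))
print("stop1 floor",T(360,338,0),"topfront",T(360,304,.057))
for n,pts in(("0",((424,330),(520,382),(512,396),(418,347))),("1",((287,265),(378,315),(371,330),(280,282))),("2",((175,178),(265,228)))):
    print("scene stop",n,[S(u,v,.057)[:2] for u,v in pts])
w=np.load("w2.npy",allow_pickle=True).item()
k=.64
for n,u,v,z in(("tub top",200,226,.062),("cap",529,241,.095)): print(n,ray(w["p"],u*k,v*k,z,w["s"]).round(4))
```

```text
wall ends z0 [array([0.6092, 0.0965]), array([ 0.613 , -0.1533])]
back corners top [array([0.777 , 0.0988]), array([ 0.7823, -0.1485])]
back scene [array([0.7862, 0.1062]), array([ 0.7818, -0.1465])]
bar ends top [array([0.693 , 0.1067]), array([ 0.6962, -0.1591])]
stop0 floor [0.6927 0.0566 0.    ] topfront [0.6899 0.0547 0.057 ]
stop1 floor [ 0.6986 -0.0273  0.    ] topfront [ 0.6995 -0.0257  0.057 ]
scene stop 0 [array([0.6969, 0.03  ]), array([0.6957, 0.0871]), array([0.7044, 0.0879]), array([0.7066, 0.0329])]
scene stop 1 [array([ 0.7031, -0.0515]), array([0.7022, 0.0053]), array([0.7113, 0.0073]), array([ 0.7133, -0.0485])]
scene stop 2 [array([ 0.6916, -0.1341]), array([ 0.6911, -0.0747])]
tub top [0.4772 0.1005 0.062 ]
cap [ 0.4709 -0.0983  0.095 ]
```

Stop fronts come out at about 82 mm (bay0) and 89 mm (bay1), both reachable before the gripper body meets the bar. Putting the tub in bay1 and the bottle in bay0 leaves the most room to the bar. I'll slide each to its mouth in the grip, then push it in from behind. The tub goes first.

>>> play_rows:
  commands:
    - {"tx": -60, "ty": -13, "tz": 0, "roll": -0.024, "fingers": -1}
    - {"tx": -121, "ty": -26, "tz": 0, "roll": -0.024, "fingers": -1}
    - {"tx": -121, "ty": -26, "tz": 0, "roll": -0.024, "fingers": -1}
    - {"tx": -121, "ty": -26, "tz": 50, "roll": -0.024, "fingers": -1}
    - {"tx": -121, "ty": -26, "tz": 100, "roll": -0.024, "fingers": -1}
    - {"tx": -121, "ty": -26, "tz": 150, "roll": -0.024, "fingers": -1}
    - {"tx": -121, "ty": -26, "tz": 190, "roll": -0.024, "fingers": -1}
    - {"tx": -121, "ty": -26, "tz": 215, "roll": -0.024, "fingers": -1}
    - {"tx": -121, "ty": -26, "tz": 224, "roll": -0.024, "fingers": -1}
    - {"tx": -121, "ty": -26, "tz": 224, "roll": -0.024, "fingers": -1}
    - {"tx": -121, "ty": -26, "tz": 224, "roll": -0.024, "fingers": 0.5}
    - {"tx": -121, "ty": -26, "tz": 224, "roll": -0.024, "fingers": 0.5}
    - {"tx": -121, "ty": -26, "tz": 224, "roll": -0.024, "fingers": 0.5}
    - {"tx": -121, "ty": -26, "tz": 224, "roll": -0.024, "fingers": 0.5}
    - {"tx": -121, "ty": -26, "tz": 224, "roll": -0.024, "fingers": 0.5}
  grip_force: 8

```text
time: 5.52
ee_pos: [0.4767, 0.1008, 0.1812]
tcp_rot: [-0.0, 0.713, -0.701, 0.0]
wrist_force: [-0.1, -0.3, 6.9]
opening: 0.06
```

Run:
```python
from h import *
s=observe(); print(s["time"],s["ee_pos"],rot(s).round(3).tolist(),s["q"],s["opening"],s["wrist_force"])
```

```text
5.525 [0.47670327 0.10082237 0.18123402] [[0.018, -1.0, 0.001], [-1.0, -0.018, -0.0], [0.0, -0.001, -1.0]] [-0.10324103  0.65985732 -0.24566606  2.06514651  0.34745035  0.45448762
 -2.16639442] 0.059980735859037904 [-0.0716928  -0.29887748  6.89005887]
```

>>> play_rows:
  commands:
    - {"tx": 10, "ty": -6, "tz": 0, "roll": 0, "fingers": 0.5}
    - {"tx": 30, "ty": -19, "tz": 0, "roll": 0, "fingers": 0.5}
    - {"tx": 50, "ty": -32, "tz": 0, "roll": 0, "fingers": 0.5}
    - {"tx": 70, "ty": -44, "tz": 0, "roll": 0, "fingers": 0.5}
    - {"tx": 90, "ty": -57, "tz": 0, "roll": 0, "fingers": 0.5}
    - {"tx": 110, "ty": -69, "tz": 0, "roll": 0, "fingers": 0.5}
    - {"tx": 125, "ty": -79, "tz": 0, "roll": 0, "fingers": 0.5}
    - {"tx": 130, "ty": -90, "tz": 0, "roll": 0, "fingers": 0.5}
    - {"tx": 130, "ty": -103, "tz": 0, "roll": 0, "fingers": 0.5}
    - {"tx": 130, "ty": -113, "tz": 0, "roll": 0, "fingers": 0.5}
    - {"tx": 130, "ty": -113, "tz": 0, "roll": 0, "fingers": 0.5}
    - {"tx": 130, "ty": -113, "tz": 0, "roll": 0, "fingers": 0.5}

```text
time: 7.02
ee_pos: [0.5922, -0.0271, 0.1811]
tcp_rot: [-0.001, 0.713, -0.701, 0.001]
wrist_force: [2.1, -1.3, 2.6]
opening: 0.0597
```

```bash
cat > chk.py <<'E'
from h import *
import sys
s=observe(); print(round(s["time"],2),s["ee_pos"].round(4) if hasattr(s["ee_pos"],"round") else s["ee_pos"],rot(s)[:2,0].round(3),s["opening"],s["wrist_force"],s["q"][6])
p=optics.snapshot("top")
for q in sys.argv[2:]:
    r=optics.tip_of(q,p); print(q,[(np.round(a["at"],4).tolist(),round(a["p"],2)) for a in r[:2]])
np.save("last.npy",{"p":p,"s":s},allow_pickle=True)
cv2.imwrite("pics/%s.png"%sys.argv[1],cv2.resize(p["image"][95:250,180:330],None,fx=4,fy=4,interpolation=cv2.INTER_CUBIC))
E
python3 chk.py c1 tub bottle jar
```

```text
7.03 [ 0.5922 -0.0271  0.1811] [ 0.018 -1.   ] 0.05968782132296646 [ 2.13750869 -1.34904801  2.57488928] -1.8637968751633562
tub [([0.595, -0.0297, 0.0001], 0.56)]
bottle []
jar [([0.6422, -0.1037, 0.0006], 0.55)]
```

>>> play_rows:
  commands:
    - {"tx": 0, "ty": 0, "tz": 0, "roll": 0, "fingers": -1}
    - {"tx": 0, "ty": 0, "tz": 0, "roll": 0, "fingers": -1}
    - {"tx": 0, "ty": 0, "tz": 0, "roll": 0, "fingers": -1}
    - {"tx": 0, "ty": 30, "tz": 0, "roll": 0, "fingers": -1}
    - {"tx": 0, "ty": 65, "tz": 0, "roll": 0, "fingers": -1}
    - {"tx": 0, "ty": 65, "tz": 0, "roll": 0, "fingers": 0.64}
    - {"tx": 0, "ty": 65, "tz": 0, "roll": 0, "fingers": 0.64}
    - {"tx": 0, "ty": 65, "tz": 0, "roll": 0, "fingers": 0.64}
    - {"tx": 0, "ty": 65, "tz": 0, "roll": 0, "fingers": 0.64}
    - {"tx": 0, "ty": 55, "tz": 0, "roll": 0, "fingers": 0.64}
    - {"tx": 0, "ty": 48, "tz": 0, "roll": 0, "fingers": 0.64}
    - {"tx": 0, "ty": 40, "tz": 0, "roll": 0, "fingers": 0.64}
    - {"tx": 0, "ty": 32, "tz": 0, "roll": 0, "fingers": 0.64}
    - {"tx": 0, "ty": 24, "tz": 0, "roll": 0, "fingers": 0.64}
    - {"tx": 0, "ty": 16, "tz": 0, "roll": 0, "fingers": 0.64}
    - {"tx": 0, "ty": 8, "tz": 0, "roll": 0, "fingers": 0.64}
    - {"tx": 0, "ty": 0, "tz": 0, "roll": 0, "fingers": 0.64}
    - {"tx": 0, "ty": -8, "tz": 0, "roll": 0, "fingers": 0.64}
    - {"tx": 0, "ty": -14, "tz": 0, "roll": 0, "fingers": 0.64}
    - {"tx": 0, "ty": -18, "tz": 0, "roll": 0, "fingers": 0.64}

```text
time: 9.72
ee_pos: [0.6101, -0.0267, 0.1807]
tcp_rot: [0.0, 0.713, -0.701, -0.0]
wrist_force: [-0.6, -0.1, 0.7]
opening: 0.0159
```

```bash
python3 chk.py c2 tub bottle jar
```

```text
9.72 [ 0.6101 -0.0267  0.1807] [ 0.018 -1.   ] 0.015867618438822124 [-0.62173168 -0.09082062  0.74641033] -1.8549792893347612
tub [([0.5658, 0.4136, 0.0022], 0.25)]
bottle []
jar []
```

View pics/c2.png

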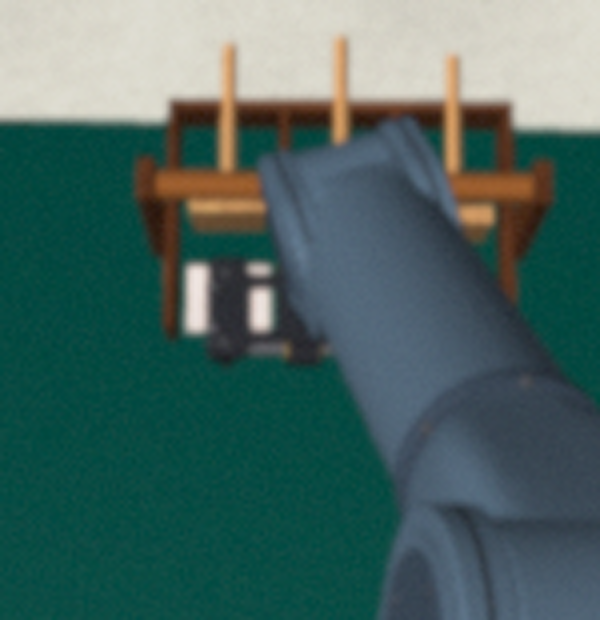

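The arm hides the tub in this view. The −0.6 N is consistent with sliding friction alone, so I'll creep on and feel for the stop.

>>> play_rows:
  commands:
    - {"tx": 0, "ty": -3, "tz": 0, "roll": 0, "fingers": 0.64}
    - {"tx": 0, "ty": -6, "tz": 0, "roll": 0, "fingers": 0.64}
    - {"tx": 0, "ty": -9, "tz": 0, "roll": 0, "fingers": 0.64}
    - {"tx": 0, "ty": -12, "tz": 0, "roll": 0, "fingers": 0.64}
    - {"tx": 0, "ty": -14, "tz": 0, "roll": 0, "fingers": 0.64}
    - {"tx": 0, "ty": -16, "tz": 0, "roll": 0, "fingers": 0.64}

```text
time: 10.68
ee_pos: [0.6258, -0.0265, 0.1807]
tcp_rot: [0.0, 0.713, -0.701, -0.0]
wrist_force: [-1.4, -0.0, 1.5]
opening: 0.0158
```

>>> play_rows:
  commands:
    - {"tx": 0, "ty": -1, "tz": 0, "roll": 0, "fingers": 0.64}
    - {"tx": 0, "ty": -2, "tz": 0, "roll": 0, "fingers": 0.64}

```text
time: 10.92
ee_pos: [0.6278, -0.0264, 0.1807]
tcp_rot: [0.0, 0.713, -0.701, -0.0]
wrist_force: [-2.3, -0.5, 0.3]
opening: 0.0157
```

>>> play_rows:
  commands:
    - {"tx": 0, "ty": -1, "tz": 0, "roll": 0, "fingers": 0.64}
    - {"tx": 0, "ty": -1.5, "tz": 0, "roll": 0, "fingers": 0.64}

```text
time: 11.18
ee_pos: [0.6293, -0.0264, 0.1807]
tcp_rot: [-0.0, 0.713, -0.701, -0.0]
wrist_force: [-2.4, 0.5, 0.4]
opening: 0.016
```

>>> play_rows:
  commands:
    - {"tx": 0, "ty": -1, "tz": 0, "roll": 0, "fingers": 0.64}
    - {"tx": 0, "ty": -1, "tz": 0, "roll": 0, "fingers": 0.64}

```text
time: 11.42
ee_pos: [0.6304, -0.0264, 0.1807]
tcp_rot: [-0.0, 0.713, -0.701, 0.0]
wrist_force: [-1.1, 0.9, 1.0]
opening: 0.016
```

Run:
```python
from h import *
q=optics.snapshot("scene"); print(observe()["wrist_force"])
for n in("tub","bottle","jar"): print(n,[(np.round(a["at"],4).tolist(),round(a["p"],2)) for a in optics.tip_of(n,q)[:2]])
cv2.imwrite("pics/s2.png",cv2.resize(q["image"][175:275,170:290],None,fx=6,fy=6,interpolation=cv2.INTER_CUBIC))
```

```text
[-0.45899206 -0.92652634 -0.27567124]
tub [([0.6673, -0.0224, -0.0024], 0.49)]
bottle [([0.4689, -0.0955, 0.0038], 0.6)]
jar [([0.6467, -0.1068, -0.0022], 0.58)]
```

View pics/s2.png

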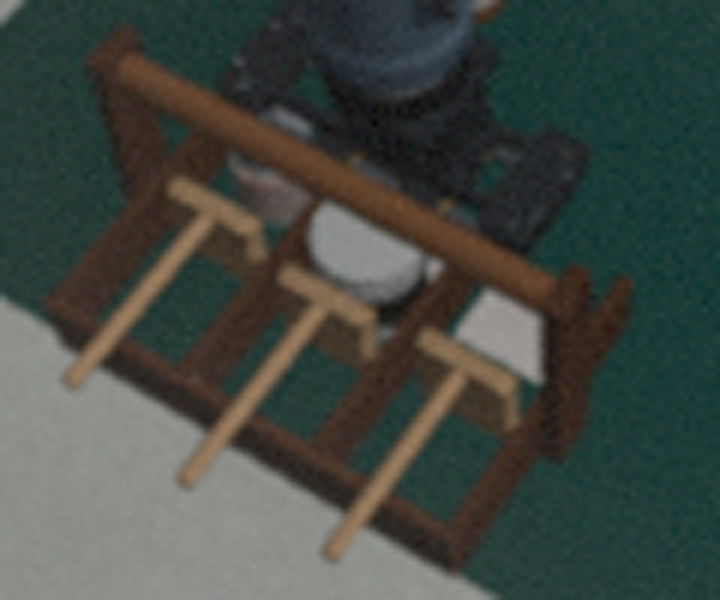

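The scene view shows the tub at (365,250), a few mm short of the bay1 stop. All three stops look unmoved.

>>> play_rows:
  commands:
    - {"tx": 0, "ty": -1, "tz": 0, "roll": 0, "fingers": 0.64}
    - {"tx": 0, "ty": -1, "tz": 0, "roll": 0, "fingers": 0.64}

```text
time: 11.88
ee_pos: [0.6313, -0.0263, 0.1807]
tcp_rot: [0.0, 0.713, -0.701, -0.0]
wrist_force: [-0.9, 0.2, -0.0]
opening: 0.0162
```

>>> play_rows:
  commands:
    - {"tx": 0, "ty": -1, "tz": 0, "roll": 0, "fingers": 0.64}
    - {"tx": 0, "ty": -1, "tz": 0, "roll": 0, "fingers": 0.64}

```text
time: 12.12
ee_pos: [0.6323, -0.0263, 0.1807]
tcp_rot: [-0.0, 0.713, -0.701, 0.0]
wrist_force: [-2.2, -0.5, 1.1]
opening: 0.0158
```

>>> play_rows:
  commands:
    - {"tx": 0, "ty": -1, "tz": 0, "roll": 0, "fingers": 0.64}
    - {"tx": 0, "ty": -1, "tz": 0, "roll": 0, "fingers": 0.64}

```text
time: 12.38
ee_pos: [0.6333, -0.0263, 0.1807]
tcp_rot: [-0.0, 0.713, -0.701, 0.0]
wrist_force: [-0.9, 0.2, 1.3]
opening: 0.0158
```

>>> play_rows:
  commands:
    - {"tx": 0, "ty": -1, "tz": 0, "roll": 0, "fingers": 0.64}
    - {"tx": 0, "ty": -1, "tz": 0, "roll": 0, "fingers": 0.64}

```text
time: 12.62
ee_pos: [0.6343, -0.0263, 0.1807]
tcp_rot: [0.0, 0.713, -0.701, -0.0]
wrist_force: [-1.7, -0.0, 0.7]
opening: 0.0158
```

>>> play_rows:
  commands:
    - {"tx": 0, "ty": -1, "tz": 0, "roll": 0, "fingers": 0.64}
    - {"tx": 0, "ty": -1, "tz": 0, "roll": 0, "fingers": 0.64}

```text
time: 12.88
ee_pos: [0.6347, -0.0263, 0.1806]
tcp_rot: [0.001, 0.713, -0.701, -0.001]
wrist_force: [-6.0, -0.4, 3.8]
opening: 0.0158
```

Run:
```python
from h import *
a=np.load("ts.npy",allow_pickle=True).item()["q"]["image"]
q=optics.snapshot("scene"); s=observe(); print(s["wrist_force"],s["ee_pos"])
print([(np.round(a_["at"],4).tolist(),round(a_["p"],2)) for a_ in optics.tip_of("tub",q)[:2]])
# shift of stop rod/back region (bay1) relative to start, phase correlation vs bay0 as control
for n,(x0,y0,x1,y1) in {"rod1":(198,232,222,258),"rod0":(222,244,250,270),"rod2":(180,214,204,240)}.items():
    A=cv2.cvtColor(a[y0:y1,x0:x1],6).astype(np.float32);B=cv2.cvtColor(q["image"][y0:y1,x0:x1],6).astype(np.float32)
    print(n,cv2.phaseCorrelate(A,B))
```

```text
[-4.84000412  0.28428423  3.01854208] [ 0.63463703 -0.02628473  0.18054342]
[]
rod1 ((0.006404444319290548, 0.4226642035892745), 0.9828041582195847)
rod0 ((-0.07043675006571881, 0.47110526874876335), 1.0170175016662222)
rod2 ((-0.028603844452881333, 0.4609883179114771), 1.037551795626864)
```

At TCP x=0.6347 the force steps to −6 N. That is a gentle touch, below the 14 N that would slide the stop, and the stop rods haven't shifted. Next: back off, rise, and go to the bottle.

>>> play_rows:
  commands:
    - {"tx": 0, "ty": 15, "tz": 0, "roll": 0, "fingers": 0.64}
    - {"tx": 0, "ty": 45, "tz": 0, "roll": 0, "fingers": 0.64}
    - {"tx": 0, "ty": 75, "tz": 0, "roll": 0, "fingers": 0.64}
    - {"tx": 0, "ty": 75, "tz": -50, "roll": 0, "fingers": -1}
    - {"tx": 0, "ty": 75, "tz": -100, "roll": 0, "fingers": -1}
    - {"tx": 0, "ty": 75, "tz": -110, "roll": 0, "fingers": -1}
    - {"tx": 35, "ty": 120, "tz": -110, "roll": 0, "fingers": -1}
    - {"tx": 69, "ty": 165, "tz": -110, "roll": 0, "fingers": -1}
    - {"tx": 69, "ty": 165, "tz": -110, "roll": 0, "fingers": -1}
    - {"tx": 69, "ty": 165, "tz": -110, "roll": 0, "fingers": -1}

```text
time: 14.22
ee_pos: [0.4722, -0.098, 0.2906]
tcp_rot: [-0.001, 0.713, -0.701, 0.0]
wrist_force: [0.7, -0.5, -0.2]
opening: 0.0837
```

```bash
python3 chk.py c3 tub bottle jar
python3 - <<'E'
from h import *
s=observe();p=optics.snapshot("wrist")
print([(np.round(a_["at"],4).tolist(),round(a_["p"],2)) for a_ in optics.tip_of("bottle",p)[:2]])
for g in optics.regions_of("bottle",p)[:1]: print(np.argwhere(g["region"]).mean(0))
E
```

```text
14.22 [ 0.4722 -0.098   0.2906] [ 0.018 -1.   ] 0.08373172307846591 [ 0.68594907 -0.50038523 -0.1520452 ] -1.6722582899667366
tub [([0.5007, -0.3753, 0.0009], 0.57)]
bottle [([0.4735, -0.1003, 0.0017], 0.56), ([0.5016, -0.3747, -0.0003], 0.22)]
jar [([0.6431, -0.1044, -0.0015], 0.74)]
[([0.4713, -0.0955, 0.0043], 0.63)]
[204.27795993 254.04863388]
```

View pics/c3.png

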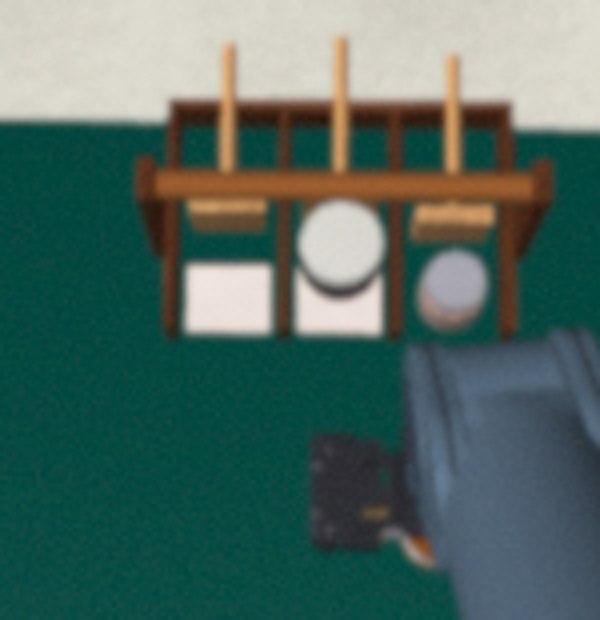

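The tub stands in bay1 up against its stop at (340,245), with the jar and stops unchanged. Now the bottle: descend and grip, then slide it to the bay0 mouth.

>>> play_rows:
  commands:
    - {"tx": 0, "ty": 1, "tz": 40, "roll": 0, "fingers": -1}
    - {"tx": 0, "ty": 1, "tz": 75, "roll": 0, "fingers": -1}
    - {"tx": 0, "ty": 1, "tz": 88, "roll": 0, "fingers": -1}
    - {"tx": 0, "ty": 1, "tz": 88, "roll": 0, "fingers": -1}
    - {"tx": 0, "ty": 1, "tz": 88, "roll": 0, "fingers": 0.5}
    - {"tx": 0, "ty": 1, "tz": 88, "roll": 0, "fingers": 0.5}
    - {"tx": 0, "ty": 1, "tz": 88, "roll": 0, "fingers": 0.5}
    - {"tx": 0, "ty": 1, "tz": 88, "roll": 0, "fingers": 0.5}
    - {"tx": 0, "ty": 1, "tz": 88, "roll": 0, "fingers": 0.5}

```text
time: 15.7
ee_pos: [0.4706, -0.0983, 0.203]
tcp_rot: [-0.0, 0.713, -0.701, 0.0]
wrist_force: [-0.4, -1.6, 4.5]
opening: 0.0516
```

>>> play_rows:
  commands:
    - {"tx": -8, "ty": -7, "tz": 0, "roll": 0, "fingers": 0.5}
    - {"tx": -24, "ty": -20, "tz": 0, "roll": 0, "fingers": 0.5}
    - {"tx": -40, "ty": -33, "tz": 0, "roll": 0, "fingers": 0.5}
    - {"tx": -58, "ty": -46, "tz": 0, "roll": 0, "fingers": 0.5}
    - {"tx": -76, "ty": -60, "tz": 0, "roll": 0, "fingers": 0.5}
    - {"tx": -94, "ty": -72, "tz": 0, "roll": 0, "fingers": 0.5}
    - {"tx": -112, "ty": -84, "tz": 0, "roll": 0, "fingers": 0.5}
    - {"tx": -130, "ty": -97, "tz": 0, "roll": 0, "fingers": 0.5}
    - {"tx": -144, "ty": -109, "tz": 0, "roll": 0, "fingers": 0.5}
    - {"tx": -150, "ty": -118, "tz": 0, "roll": 0, "fingers": 0.5}
    - {"tx": -150, "ty": -123, "tz": 0, "roll": 0, "fingers": 0.5}
    - {"tx": -150, "ty": -123, "tz": 0, "roll": 0, "fingers": 0.5}

```text
time: 17.2
ee_pos: [0.5906, 0.0546, 0.2027]
tcp_rot: [0.0, 0.714, -0.701, -0.001]
wrist_force: [-2.3, 1.5, 4.2]
opening: 0.0517
```

```bash
python3 chk.py c4 tub bottle jar
```

```text
17.2 [0.5906 0.0546 0.2027] [ 0.018 -1.   ] 0.05167628415576195 [-2.33458823  1.50425375  4.17801611] -1.9781068728984454
tub [([0.6728, -0.0271, -0.0004], 0.6)]
bottle []
jar [([0.6429, -0.1062, -0.0018], 0.51)]
```

The grip held through the slide. Now release the bottle and back off, narrow the fingers, and push it into bay0. A slight roll keeps the gripper body off the post.

>>> play_rows:
  commands:
    - {"tx": 0, "ty": 0, "tz": 0, "roll": 0, "fingers": -1}
    - {"tx": 0, "ty": 0, "tz": 0, "roll": 0, "fingers": -1}
    - {"tx": 0, "ty": 0, "tz": 0, "roll": 0, "fingers": -1}
    - {"tx": 0, "ty": 30, "tz": 0, "roll": 0, "fingers": -1}
    - {"tx": 0, "ty": 60, "tz": 0, "roll": -0.03, "fingers": -1}
    - {"tx": 0, "ty": 60, "tz": 0, "roll": -0.03, "fingers": 0.82}
    - {"tx": 0, "ty": 60, "tz": 0, "roll": -0.03, "fingers": 0.82}
    - {"tx": 0, "ty": 60, "tz": 0, "roll": -0.03, "fingers": 0.82}
    - {"tx": 0, "ty": 60, "tz": 0, "roll": -0.03, "fingers": 0.82}
    - {"tx": 0, "ty": 60, "tz": 0, "roll": -0.03, "fingers": 0.82}
    - {"tx": 0, "ty": 50, "tz": 0, "roll": -0.03, "fingers": 0.82}
    - {"tx": 0, "ty": 43, "tz": 0, "roll": -0.03, "fingers": 0.82}
    - {"tx": 0, "ty": 38, "tz": 0, "roll": -0.03, "fingers": 0.82}
    - {"tx": 0, "ty": 33, "tz": 0, "roll": -0.03, "fingers": 0.82}
    - {"tx": 0, "ty": 28, "tz": 0, "roll": -0.03, "fingers": 0.82}
    - {"tx": 0, "ty": 23, "tz": 0, "roll": -0.03, "fingers": 0.82}
    - {"tx": 0, "ty": 18, "tz": 0, "roll": -0.03, "fingers": 0.82}
    - {"tx": 0, "ty": 13, "tz": 0, "roll": -0.03, "fingers": 0.82}
    - {"tx": 0, "ty": 8, "tz": 0, "roll": -0.03, "fingers": 0.82}
    - {"tx": 0, "ty": 3, "tz": 0, "roll": -0.03, "fingers": 0.82}

```text
time: 19.9
ee_pos: [0.5881, 0.0539, 0.2027]
tcp_rot: [0.0, 0.724, -0.69, -0.0]
wrist_force: [-2.5, -1.0, -0.4]
opening: 0.0076
```

Run:
```python
from h import *
q=optics.snapshot("scene"); s=observe(); print(s["wrist_force"],s["ee_pos"])
for n in("tub","bottle","jar"): print(n,[(np.round(a["at"],4).tolist(),round(a["p"],2)) for a in optics.tip_of(n,q)[:2]])
cv2.imwrite("pics/s3.png",cv2.resize(q["image"][155:275,170:320],None,fx=5,fy=5,interpolation=cv2.INTER_CUBIC))
```

```text
[ 0.74105573 -0.21413293  0.31521182] [0.58875384 0.05388267 0.20281323]
tub [([0.6724, -0.0261, -0.0013], 0.61)]
bottle [([0.6199, 0.0578, -0.0028], 0.63)]
jar [([0.6494, -0.1048, -0.0041], 0.43)]
```

View pics/s3.png

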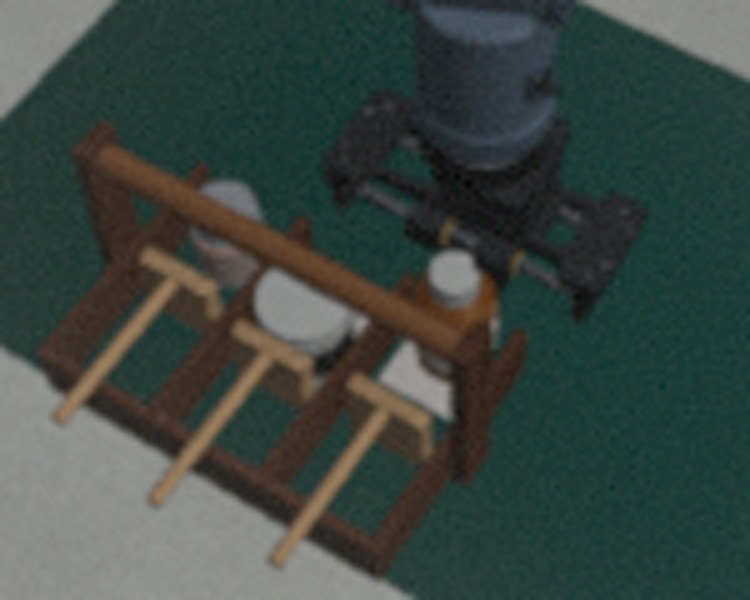

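The bottle is upright and entering bay0 at (455,305), and the pusher is centred. I'll push on, then creep.

>>> play_rows:
  commands:
    - {"tx": 0, "ty": -4, "tz": 0, "roll": 0, "fingers": 0.82}
    - {"tx": 0, "ty": -8, "tz": 0, "roll": 0, "fingers": 0.82}
    - {"tx": 0.5, "ty": -12, "tz": 0, "roll": 0, "fingers": 0.82}
    - {"tx": 0.5, "ty": -16, "tz": 0, "roll": 0, "fingers": 0.82}
    - {"tx": 0.5, "ty": -20, "tz": 0, "roll": 0, "fingers": 0.82}
    - {"tx": 0.5, "ty": -24, "tz": 0, "roll": 0, "fingers": 0.82}
    - {"tx": 1, "ty": -28, "tz": 0, "roll": 0, "fingers": 0.82}
    - {"tx": 1, "ty": -31, "tz": 0, "roll": 0, "fingers": 0.82}
    - {"tx": 1, "ty": -34, "tz": 0, "roll": 0, "fingers": 0.82}
    - {"tx": 1, "ty": -36, "tz": 0, "roll": 0, "fingers": 0.82}

```text
time: 21.35
ee_pos: [0.624, 0.0546, 0.2027]
tcp_rot: [-0.0, 0.724, -0.69, 0.0]
wrist_force: [-2.2, 0.6, 0.7]
opening: 0.0079
```

>>> play_rows:
  commands:
    - {"tx": 0, "ty": -1, "tz": 0, "roll": 0, "fingers": 0.82}
    - {"tx": 0, "ty": -2, "tz": 0, "roll": 0, "fingers": 0.82}

```text
time: 21.6
ee_pos: [0.6258, 0.0547, 0.2027]
tcp_rot: [0.0, 0.724, -0.69, -0.0]
wrist_force: [-2.1, 0.0, 1.4]
opening: 0.008
```

>>> play_rows:
  commands:
    - {"tx": 0, "ty": -1, "tz": 0, "roll": 0, "fingers": 0.82}
    - {"tx": 0, "ty": -1, "tz": 0, "roll": 0, "fingers": 0.82}

```text
time: 21.85
ee_pos: [0.6269, 0.0547, 0.2027]
tcp_rot: [-0.0, 0.724, -0.69, 0.0]
wrist_force: [-1.6, -1.0, 1.8]
opening: 0.0079
```

>>> play_rows:
  commands:
    - {"tx": 0, "ty": -1, "tz": 0, "roll": 0, "fingers": 0.82}
    - {"tx": 0, "ty": -1, "tz": 0, "roll": 0, "fingers": 0.82}

```text
time: 22.1
ee_pos: [0.6279, 0.0548, 0.2027]
tcp_rot: [-0.0, 0.724, -0.69, 0.0]
wrist_force: [-0.9, 0.7, -0.1]
opening: 0.008
```

>>> play_rows:
  commands:
    - {"tx": 0, "ty": -1, "tz": 0, "roll": 0, "fingers": 0.82}
    - {"tx": 0, "ty": -1, "tz": 0, "roll": 0, "fingers": 0.82}

```text
time: 22.35
ee_pos: [0.6289, 0.0549, 0.2027]
tcp_rot: [-0.0, 0.724, -0.69, 0.0]
wrist_force: [-0.8, -0.2, 0.8]
opening: 0.0079
```

>>> play_rows:
  commands:
    - {"tx": 0, "ty": -1, "tz": 0, "roll": 0, "fingers": 0.82}
    - {"tx": 0, "ty": -1, "tz": 0, "roll": 0, "fingers": 0.82}

```text
time: 22.6
ee_pos: [0.6299, 0.0549, 0.2027]
tcp_rot: [-0.0, 0.724, -0.69, 0.0]
wrist_force: [-1.7, -0.6, 1.0]
opening: 0.0082
```

>>> play_rows:
  commands:
    - {"tx": 0, "ty": -1, "tz": 0, "roll": 0, "fingers": 0.82}
    - {"tx": 0, "ty": -1, "tz": 0, "roll": 0, "fingers": 0.82}

```text
time: 22.85
ee_pos: [0.6309, 0.0549, 0.2027]
tcp_rot: [-0.0, 0.724, -0.69, 0.0]
wrist_force: [-2.2, 0.2, 0.5]
opening: 0.0077
```

>>> play_rows:
  commands:
    - {"tx": 0, "ty": -1, "tz": 0, "roll": 0, "fingers": 0.82}
    - {"tx": 0, "ty": -1, "tz": 0, "roll": 0, "fingers": 0.82}

```text
time: 23.1
ee_pos: [0.6319, 0.055, 0.2027]
tcp_rot: [-0.0, 0.724, -0.69, 0.0]
wrist_force: [-1.2, 0.0, 1.3]
opening: 0.008
```

>>> play_rows:
  commands:
    - {"tx": 0, "ty": -1, "tz": 0, "roll": 0, "fingers": 0.82}
    - {"tx": 0, "ty": -1, "tz": 0, "roll": 0, "fingers": 0.82}

```text
time: 23.35
ee_pos: [0.6329, 0.055, 0.2027]
tcp_rot: [-0.0, 0.724, -0.69, 0.0]
wrist_force: [-1.2, 0.9, -0.1]
opening: 0.0079
```

Run:
```python
from h import *
a=np.load("ts.npy",allow_pickle=True).item()["q"]["image"]
q=optics.snapshot("scene"); s=observe(); print(s["wrist_force"],s["ee_pos"])
print([(np.round(a_["at"],4).tolist(),round(a_["p"],2)) for a_ in optics.tip_of("bottle",q)[:2]])
for n,(x0,y0,x1,y1) in {"rod1":(198,232,222,258),"rod0":(222,244,250,270),"rod2":(180,214,204,240)}.items():
    A=cv2.cvtColor(a[y0:y1,x0:x1],6).astype(np.float32);B=cv2.cvtColor(q["image"][y0:y1,x0:x1],6).astype(np.float32)
    print(n,np.round(cv2.phaseCorrelate(A,B)[0],2))
cv2.imwrite("pics/s4.png",cv2.resize(q["image"][195:260,205:275],None,fx=9,fy=9,interpolation=cv2.INTER_CUBIC))
```

```text
[-2.21107909  0.23812408  0.63671197] [0.63288376 0.05504856 0.20271732]
[([0.6471, -0.1059, 0.0001], 0.69), ([0.6661, 0.0593, 0.0038], 0.64)]
rod1 [0.   0.39]
rod0 [0.02 0.52]
rod2 [-0.01  0.38]
```

View pics/s4.png

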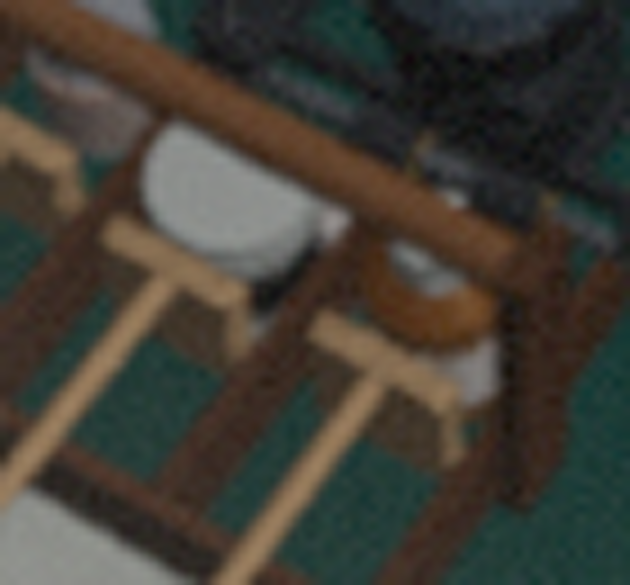

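The bottle is upright and within a few mm of the bay0 stop, and the stops are unmoved. I'll keep creeping 1 mm at a time.

>>> play_rows:
  commands:
    - {"tx": 0, "ty": -1, "tz": 0, "roll": 0, "fingers": 0.82}
    - {"tx": 0, "ty": -1, "tz": 0, "roll": 0, "fingers": 0.82}

```text
time: 23.7
ee_pos: [0.6339, 0.0551, 0.2027]
tcp_rot: [-0.0, 0.724, -0.69, 0.0]
wrist_force: [-1.3, 0.6, 0.6]
opening: 0.008
```

>>> play_rows:
  commands:
    - {"tx": 0, "ty": -1, "tz": 0, "roll": 0, "fingers": 0.82}
    - {"tx": 0, "ty": -1, "tz": 0, "roll": 0, "fingers": 0.82}

```text
time: 23.95
ee_pos: [0.6345, 0.0551, 0.2026]
tcp_rot: [0.0, 0.724, -0.69, -0.0]
wrist_force: [-2.5, -1.0, 2.3]
opening: 0.0076
```

>>> play_rows:
  commands:
    - {"tx": 0, "ty": -0.7, "tz": 0, "roll": 0, "fingers": 0.82}
    - {"tx": 0, "ty": -0.7, "tz": 0, "roll": 0, "fingers": 0.82}

```text
time: 24.2
ee_pos: [0.6348, 0.0552, 0.2025]
tcp_rot: [0.001, 0.724, -0.69, -0.001]
wrist_force: [-6.0, -0.4, 5.5]
opening: 0.0082
```

Run:
```python
from h import *
s=observe(); print(s["wrist_force"],s["ft_torque"],s["ee_pos"])
```

```text
[-5.98773566 -0.36690767  5.54841339] [-0.07568984  1.15248151 -0.00202873] [0.63481526 0.05516556 0.20254769]
```

Touch: −6 N with almost no yaw moment and a pitch moment that fits a fingertip load. So it is the bottle on the stop, not the body on the post. Now back off and check.

>>> play_rows:
  commands:
    - {"tx": 0, "ty": 8, "tz": 0, "roll": 0, "fingers": 0.82}
    - {"tx": 0, "ty": 30, "tz": 0, "roll": 0, "fingers": 0.82}
    - {"tx": 0, "ty": 75, "tz": 0, "roll": 0, "fingers": 0.82}
    - {"tx": 0, "ty": 110, "tz": -40, "roll": 0, "fingers": 0.82}
    - {"tx": 0, "ty": 130, "tz": -90, "roll": 0, "fingers": 0.82}
    - {"tx": 40, "ty": 170, "tz": -120, "roll": 0, "fingers": 0.82}
    - {"tx": 90, "ty": 180, "tz": -140, "roll": 0, "fingers": 0.82}
    - {"tx": 150, "ty": 180, "tz": -140, "roll": 0, "fingers": 0.82}
    - {"tx": 200, "ty": 180, "tz": -140, "roll": 0, "fingers": 0.82}
    - {"tx": 200, "ty": 180, "tz": -140, "roll": 0, "fingers": 0.82}

```text
time: 25.45
ee_pos: [0.465, -0.1575, 0.343]
tcp_rot: [0.0, 0.721, -0.693, 0.002]
wrist_force: [-0.8, 1.0, -0.7]
opening: 0.0083
```

```bash
python3 chk.py c5 tub bottle jar
python3 - <<'E'
from h import *
a=np.load("ts.npy",allow_pickle=True).item()
q=optics.snapshot("scene"); p=optics.snapshot("top")
for n in("tub","bottle","jar","bowl","mallet"): print(n,[(np.round(a_["at"],4).tolist(),round(a_["p"],2)) for a_ in optics.tip_of(n,q)[:2]])
for n,(x0,y0,x1,y1) in {"rod1":(198,232,222,258),"rod0":(222,244,250,270),"rod2":(180,214,204,240)}.items():
    A=cv2.cvtColor(a["q"]["image"][y0:y1,x0:x1],6).astype(np.float32);B=cv2.cvtColor(q["image"][y0:y1,x0:x1],6).astype(np.float32)
    print(n,np.round(cv2.phaseCorrelate(A,B)[0],2))
t=cv2.resize(p["image"][105:185,205:325],None,fx=6,fy=6,interpolation=cv2.INTER_CUBIC)
cv2.imwrite("pics/f.png",t)
E
```

```text
25.45 [ 0.465  -0.1575  0.343 ] [ 0.04  -0.999] 0.008281305596731334 [-0.82745357  1.04001953 -0.68900496] -1.4534759536624295
tub [([0.6742, -0.0265, 0.0011], 0.81)]
bottle [([0.6876, -0.027, 0.1374], 0.63), ([0.6715, 0.0555, -0.0002], 0.53)]
jar [([0.6432, -0.1032, -0.0008], 0.63)]
tub [([0.6711, -0.0277, -0.0014], 0.75), ([0.6899, -0.0262, 0.1388], 0.54)]
bottle [([0.6666, 0.0571, 0.0013], 0.54)]
jar []
bowl [([0.6483, -0.1029, -0.0018], 0.31)]
mallet [([0.5633, 0.4162, 0.0011], 0.88)]
rod1 [-0.01  0.57]
rod0 [-0.03  0.42]
rod2 [-0.03  0.49]
```

View pics/f.png

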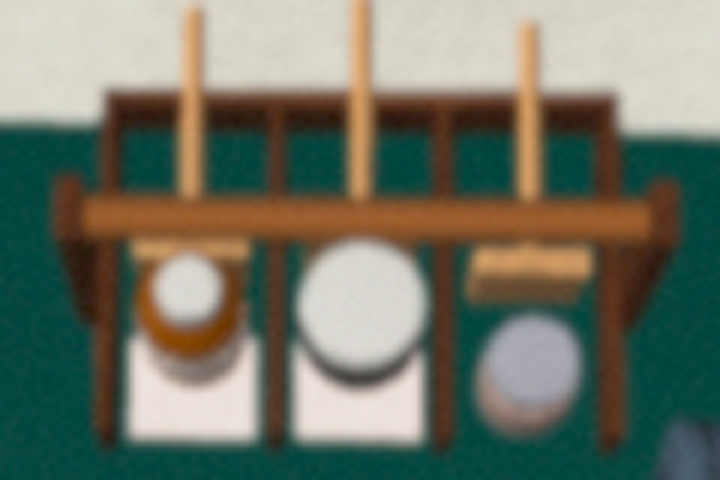

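Final top view: the bottle (190,300) and tub (362,310) stand against their stops, with the rods and jar where they started. Handing in.

```bash
python3 -c "
from cell import bot,observe
print(bot.close_job(), observe()['time'])"
```

```text
the job is handed in; nothing more can be done
the job is handed in; nothing more can be done
```

The bottle now stands in bay0 and the tub in bay1, each touching its stop. The job was handed in at about 26 s of the 64 s allowed; handing in gives no verdict.

I slid each one along the mat in a light grip to its bay mouth, released it, and pushed it in from behind in 1 mm steps. Each touch showed as a clear rise to about 6 N, well under the 14 N that would slide a stop.

**Final checks:**
- **Position:** the camera networks put the bottle at x of about 0.667–0.672 and the tub at about 0.671–0.674. The touch poses imply about 0.669 and 0.673.
- **Stops:** their rods showed no shift against the first picture, to within about 0.1 pixel (all three read the same 0.4–0.6 pixel offset).
- **Upright:** both look upright in the last top view.
- **Jar and mallet:** both are where they started.

**Not confirmed:**
- **Bowl:** the last network check missed it, reporting only a weak hit at the jar's position. The arm stayed above and well clear of the bowl the whole time.
- **Stray detections:** the networks also twice reported the carrying bar as the bottle or tub, which I discarded.

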